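# Sweep the loose caps into the bench pan

### The arm

A 6-joint arm with a two-finger parallel gripper is mounted at the origin on the work surface. World frame = base frame: x ahead of the robot, y to its left, z up, the work surface at z = 0. Lengths are in m, angles in rad, forces in N, time in s.
With the tool pointing down it reaches from about 0.35 to 0.925 m from the base axis. Payload 6.4 kg.
Tool frame: the origin (TCP) lies where the fingers leave the gripper's body, on its centre line; the fingertips stand ahead of it and the grasp point (between the pads) lies 78 mm ahead of it (env.tcp_to_tips is the z of the fingertips in the tool frame, in m); z points along the fingers, y is the direction in which the jaws open and shut (so a half turn about z gives the same grasp; the last joint's range is limited). The gripper opens to 94 mm and grips with 3 to 60 N. Pads are 16 mm wide; open, the fingers measure 119 mm over their backs; the gripper's body (75 mm by 177 mm) begins 78 mm behind the grasp point.
Start: joints at [-1.481, 0.245, 1.558, -0, 1.339, -0.174], TCP at [0.169, -0.628, 0.303] pointing down, gripper open.
Joint ranges: [-3.13, 3.13], [-1.02, 2.26], [0.13, 2.54], [-0.95, 4.09], [0.21, 2.88], [-2.74, 2.74]. Speed limits (rad/s): [2.57, 2.57, 3.14, 3.14, 3.14, 3.14].

### API

Orientations are given as [roll, pitch, yaw] about the fixed x, y, z axes, in that order (R = Rz(yaw) Ry(pitch) Rx(roll)).
In Python, from bench import env gives the robot as it stands.
- The arm moves only by the tool drive_tool, never from a script. Its argument "increments" is one flat list of numbers, 7 for each row, row after row: the shift along the tool's x, y, z in m, then the turn, a rotation vector about the tool's x, y, z in rad, then the closure, from 0 (fully open) to 1 (shut). In form: [tx, ty, tz, wx, wy, wz, jaw, tx, ty, tz, wx, wy, wz, jaw, ...]. A call has 1 to 20 rows; each row is the pose to reach, as a shift and turn from the pose commanded when the call began, along the tool's axes at that moment; what a row does not reach only later rows make up. A row lasts 1/10 s, in which the tool goes at most 50 mm and 8.59 degrees, less where a joint would pass 70% of its speed; a pose out of reach is approached as far as the arm can. A call with a gripper value outside its range is refused whole. The fingers move at their own pace and stop on an object; "newtons" is the grip in N (left out, the last holds). Time passes only in rows, so rows that repeat a pose let the fingers close. It gives the time, the measured TCP pose, the force and the opening at its end, in the units of the state.
- env.observe(): the state, without advancing time (a new reading comes with each control period).
- env.read_camera(name): name is "scene" or "top" or "wrist"; returns a dict with "image" (480x640x3 uint8, red, green, blue), "intrinsics" (3x3 intrinsics, pixels), "pose" (4x4, takes a point from camera to world coordinates). Camera axes: x right, y up, looking along -z (the intrinsics and any distortion apply to the point x, -y, -z); pixel columns grow to the right and rows downward; lengths in m; the calibration is good to about 2 mm. A picture is of the moment at which its call begins. There is no depth.
- env.close_job(): hands the job in, once; it reports no verdict.
The state is a dict: "time_s": time; "joints": joint angles; "dq": joint speeds; "joint_torque": joint torques, N m; "position": TCP position; "eef_rot": TCP orientation; "force": force on the tool from outside, world axes, zero at the start; "torque": the same for the moment, N m; "grip_width": finger opening in m.
Only numpy, scipy, OpenCV 4.12 (cv2) and the standard library are available. Lean on these libraries where they do the work, as an engineer would, in place of code of your own. Each camera call takes 0.05 s, during which the arm holds its last target.

### The job

Sweep the three loose blue screw caps across the bench with your closed fingertips, through the open mouth of the steel pan, until each lies wholly inside it on its floor. Push gently: do not pinch or pick up the caps or press hard on them. Leave the closed pots and everything else on the bench where they stand.

Things in the scene. Friction and masses are not known exactly. Their poses are not given: they have to be found in the camera images.
- pan: low steel sweeping pan, fixed to the bench, open on top and at its mouth; 130 mm deep (x), 190 wide (y). Origin: centre of its underside, on the bench. +x points into it, from the mouth (x = -65 mm) to the back wall (+65). Walls 28 mm high, 3 thick. Floor 2 mm above the bench, reached by a gentle ramp over the first 25 mm. A black handle 26 mm wide and high sticks out 98 mm behind the back wall
- pan_lip (a point): middle of the pan's front lip (the mouth's threshold), at bench height; same axes as the pan
- cap1_mid (a point): loose blue screw cap, a plain ribbed disc 40 mm in diameter and 16 mm high, lying flat on the bare bench by itself, 15 to 31 g, slides easily and does not roll; the point is its centre, 8 mm above the bench
- cap2_mid (a point): loose blue screw cap, a plain ribbed disc 40 mm in diameter and 16 mm high, lying flat on the bare bench by itself, 15 to 31 g, slides easily and does not roll; the point is its centre, 8 mm above the bench
- cap3_mid (a point): loose blue screw cap, a plain ribbed disc 40 mm in diameter and 16 mm high, lying flat on the bare bench by itself, 15 to 31 g, slides easily and does not roll; the point is its centre, 8 mm above the bench
- pot1: closed specimen pot, to be left alone: amber body 37 mm in diameter, with the same kind of blue cap (40 mm) screwed on, 48 mm high in all, standing upright; origin at the centre of its underside. It stands in the midst of the loose caps
- pot2: closed specimen pot, to be left alone: amber body 37 mm in diameter, with the same kind of blue cap (40 mm) screwed on, 48 mm high in all, standing upright; origin at the centre of its underside
- vial: bystander: closed amber vial, 24 mm in diameter, 45 mm high, upright; origin at the centre of its underside
- rack: bystander: grey tube rack 55 x 160 mm (x, y), 61 mm high with its tubes; origin at the centre of its underside
- tipbox: bystander: blue box of pipette tips with a clear lid, 85 x 120 mm (x, y), 57 mm high; origin at the centre of its underside
- pipette: bystander: white pipette lying flat, about 220 mm long (along its x), 24 mm high; origin on its underside near the middle
- bottle: bystander: white bottle 64 mm in diameter, 150 mm high, upright; origin at the centre of its underside
Not all that is in view belongs to the job. Leave any turquoise or white look-alike of the part that bears cap2_mid alone.

How it is judged:
By the outcome, as a careful person would: the job done as asked, in the order asked, and still so for the second after the job is handed in, with the robot touching nothing.
It also fails if it takes over 72 s, if anything falls off the work surface, if the arm or the gripper's body presses on something with over 40 N, if the wrist force passes 120 N, or if a joint passes its speed limit or range.

## Working session

There is one attempt and no reset: what is moved stays moved. The work goes in short steps, Python scripts to look and compute and a tool call to move; the robot and the scene stay as the last step left them, time stands still between calls to the robot, and variables do not carry over. Pictures are saved under pics/ and viewed, and the job is handed in when it is done.

Besides the shell and the picture viewer there is one more tool, called after "Call:" as name(argument=value, ...), one argument or row to a line, values as JSON. drive_tool: Moves the arm, as the interface text tells. Its arguments: {"type":"object","properties":{"increments":{"type":"array"},"newtons":{"type":"number"}},"required":["increments"]}

```bash
mkdir -p pics; ls
python3 - <<'E'
from bench import env
import cv2
print(env.observe(), env.tcp_to_tips)
for n in ["scene","top","wrist"]:
    c=env.read_camera(n); cv2.imwrite(f"pics/{n}0.png",c["image"][:,:,::-1]); print(n,c["intrinsics"].tolist(),c["pose"].round(4).tolist(),[k for k in c])
E
```

```text
pics
{'time_s': 0.0, 'joints': array([-1.48109525e+00,  2.45806063e-01,  1.55897647e+00, -3.58779023e-05,
        1.33870161e+00, -1.74116123e-01]), 'dq': array([-3.48878593e-04, -2.98861199e-05,  9.55923428e-04,  6.97433795e-04,
       -1.08989612e-04,  1.65495073e-03]), 'joint_torque': array([-6.15402005e-04, -4.15835631e+01, -3.14604270e+01,  6.84623723e-02,
        3.31557041e-02, -1.39461936e-04]), 'position': array([ 0.16945106, -0.62710043,  0.3015705 ]), 'eef_rot': array([-3.13972372e+00, -2.93304737e-04,  2.63825210e-01]), 'force': array([0.63825088, 0.1182457 , 0.38236847]), 'torque': array([-0.03043396,  0.02989877,  0.00096246]), 'grip_width': 0.09413772459173053} 0.0972
scene [[543.6427702770904, 0.0, 314.2066944685877], [0.0, 543.6427702770904, 233.2525765735381], [0.0, 0.0, 1.0]] [[0.3981, -0.7811, 0.4811, 1.0458], [0.9174, 0.338, -0.2103, -0.2859], [0.0017, 0.525, 0.8511, 0.8854], [0.0, 0.0, 0.0, 1.0]] ['image', 'intrinsics', 'pose']
top [[536.9407671296317, 0.0, 309.31423492120103], [0.0, 536.9407671296317, 240.33957585983367], [0.0, 0.0, 1.0]] [[0.0005, 0.9852, -0.1716, 0.3784], [-0.9997, 0.005, 0.0258, -0.0648], [0.0263, 0.1715, 0.9848, 1.2183], [0.0, 0.0, 0.0, 1.0]] ['image', 'intrinsics', 'pose']
wrist [[390.20392054242575, 0.0, 311.61325046687745], [0.0, 390.20392054242575, 245.5547629914579], [0.0, 0.0, 1.0]] [[0.2603, 0.9251, 0.2763, 0.2496], [-0.9655, 0.2499, 0.0729, -0.6047], [-0.0016, -0.2858, 0.9583, 0.3844], [0.0, 0.0, 0.0, 1.0]] ['image', 'intrinsics', 'pose']
```

View pics/top0.png

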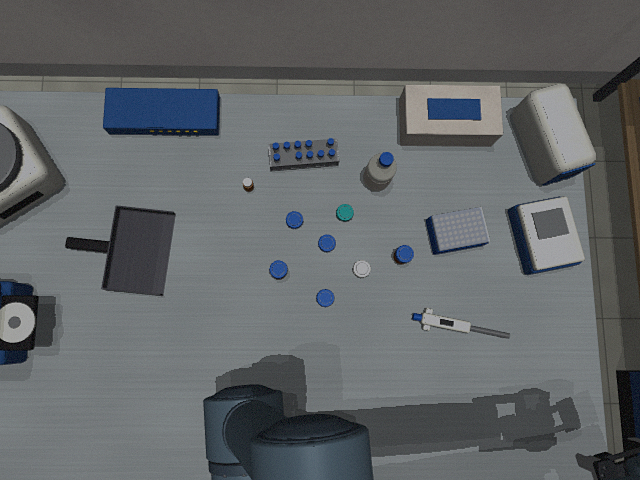

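View pics/scene0.png

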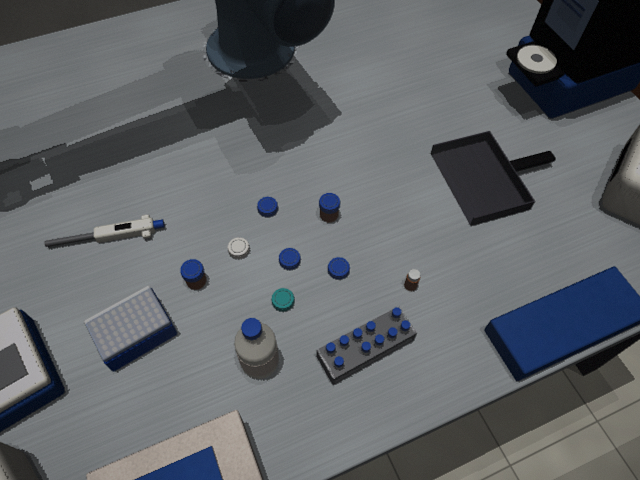

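The top view shows five round blue things: caps at (294,220), (327,243) and (326,298), and pots at (278,270) and (403,254). The scene view shows amber bodies under the matching (329,203) and (193,272). The look-alikes to leave are turquoise (345,212) and white (362,268). The pan's mouth faces right in the top view. Next I'll enlarge and measure.

```bash
cat > h.py <<'E'
import numpy as np, cv2
def ray(c,u,v,z):
    K=c["intrinsics"];P=c["pose"]
    d=P[:3,:3]@np.array([(u-K[0,2])/K[0,0],-(v-K[1,2])/K[1,1],-1.0]);o=P[:3,3]
    return (o+d*(z-o[2])/d[2])[:2]
def blobs(im,lo,hi,amin=40):
    hsv=cv2.cvtColor(im,cv2.COLOR_RGB2HSV);m=cv2.inRange(hsv,np.array(lo),np.array(hi))
    n,l,s,ce=cv2.connectedComponentsWithStats(m)
    return [(ce[i].round(1),s[i]) for i in range(1,n) if s[i][4]>amin]
E
python3 - <<'E'
from bench import env
from h import *
for n in ["top","scene"]:
    c=env.read_camera(n);im=c["image"]
    for ce,s in blobs(im,(105,120,60),(125,255,255)):
        if s[4]<600: print(n,ce,s,"z.016",ray(c,*ce,.012).round(4),"z.048",ray(c,*ce,.042).round(4))
    r=(90,270,190,310) if n=="top" else (190,420,120,220)
    if n=="top":
        cv2.imwrite("pics/topcrop.png",cv2.resize(im[190:310,230:430],None,fx=4,fy=4,interpolation=cv2.INTER_CUBIC)[:,:,::-1])
        cv2.imwrite("pics/toppan.png",cv2.resize(im[190:310,60:200],None,fx=5,fy=5,interpolation=cv2.INTER_CUBIC)[:,:,::-1])
    else:
        cv2.imwrite("pics/scenecrop.png",cv2.resize(im[180:320,160:360],None,fx=4,fy=4,interpolation=cv2.INTER_CUBIC)[:,:,::-1])
        cv2.imwrite("pics/scenepan.png",cv2.resize(im[120:235,420:560],None,fx=5,fy=5,interpolation=cv2.INTER_CUBIC)[:,:,::-1])
E
```

```text
top [386.1 158. ] [379 152  15  13 145] z.016 [ 0.7862 -0.277 ] z.048 [ 0.7761 -0.2717]
top [578.5 168.1] [562 163  33  11  57] z.016 [ 0.7655 -0.734 ] z.048 [ 0.7559 -0.7173]
top [293.9 219.2] [286 211  17  18 209] z.016 [ 0.6377 -0.0609] z.048 [ 0.6312 -0.061 ]
top [326.5 242.6] [318 235  18  17 207] z.016 [ 0.5836 -0.1356] z.048 [ 0.5785 -0.1338]
top [404.5 253.3] [396 245  18  18 227] z.016 [ 0.5597 -0.3137] z.048 [ 0.5552 -0.3075]
top [277.9 268.8] [269 260  18  19 228] z.016 [ 0.5231 -0.0254] z.048 [ 0.5195 -0.0264]
top [554.9 267.3] [531 262  50  11 106] z.016 [ 0.5288 -0.6587] z.048 [ 0.5251 -0.6439]
top [  5.8 287.7] [  0 282  13  14 135] z.016 [0.4788 0.5758] z.048 [0.4763 0.5598]
top [324.8 297.5] [317 289  17  18 226] z.016 [ 0.4588 -0.1311] z.048 [ 0.4568 -0.1295]
top [417.1 316.6] [413 313   9   8  58] z.016 [ 0.4166 -0.3377] z.048 [ 0.4157 -0.3309]
top [  2.  356.8] [  0 350   6  15  70] z.016 [0.3292 0.5695] z.048 [0.3304 0.5537]
scene [526.6  39. ] [522  36  10   7  49] z.016 [0.2491 0.6226] z.048 [0.2764 0.5914]
scene [567.1  81.1] [560  75  16  12 104] z.016 [0.406
[... 949 characters left out ...]
3] [388 327   9   9  62] z.016 [ 0.7845 -0.0261] z.048 [ 0.7934 -0.035 ]
scene [357.3 332.1] [353 328   9   9  62] z.016 [ 0.762  -0.0815] z.048 [ 0.7718 -0.0885]
scene [344.  339.2] [340 335   9   9  64] z.016 [ 0.7645 -0.1075] z.048 [ 0.7742 -0.1137]
scene [379.1 338.5] [375 334   9   9  63] z.016 [ 0.7869 -0.0527] z.048 [ 0.7958 -0.0607]
scene [330.2 346.4] [326 342   9   9  65] z.016 [ 0.7668 -0.1341] z.048 [ 0.7764 -0.1393]
scene [365.8 345.8] [362 342   9   9  68] z.016 [ 0.7895 -0.079 ] z.048 [ 0.7983 -0.0861]
scene [338.5 360.5] [334 356  10  10  68] z.016 [ 0.7943 -0.1315] z.048 [ 0.8029 -0.1368]
scene [ 27.4 399.4] [  0 381  54  36 130] z.016 [ 0.6556 -0.6112] z.048 [ 0.669 -0.6  ]
```

View pics/scenecrop.png

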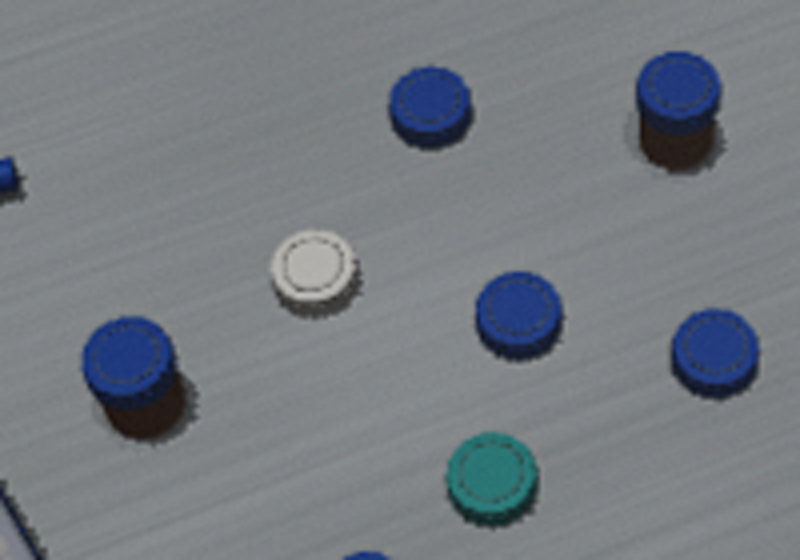

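View pics/toppan.png

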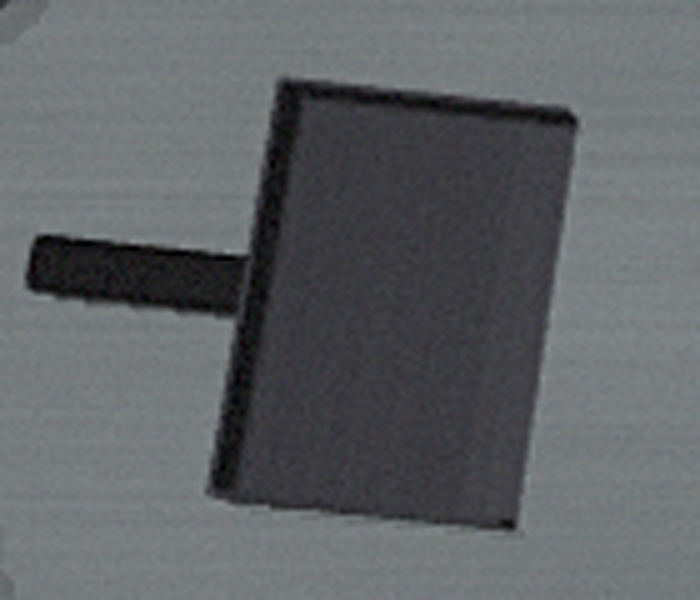

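View pics/scenepan.png

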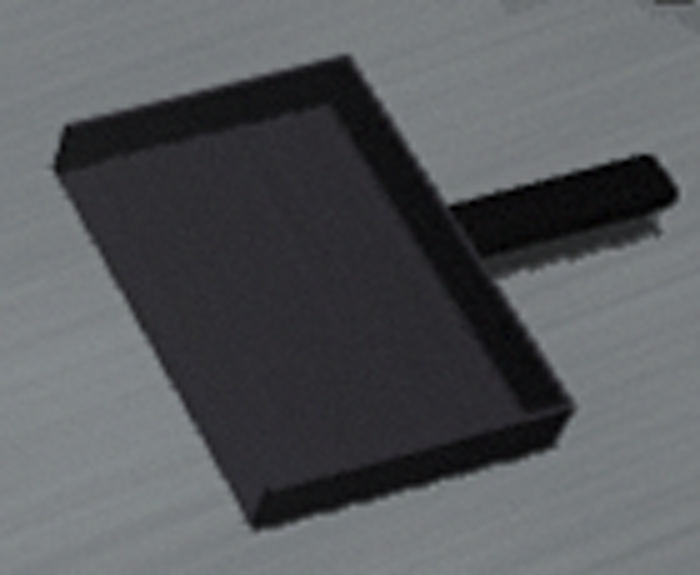

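The crops confirm three single blue discs; the pots show amber sides. In the pan crops the lip corners are near scene (431,154) and (471,225), with the back-wall top corners at scene (489,131) and (534,201).

Run:
```python
from bench import env
from h import *
t=env.read_camera("top");s=env.read_camera("scene")
S=lambda x,y:(420+x/5-.4,120+y/5-.4); T=lambda x,y:(60+x/5-.4,190+y/5-.4)
print("scene lip",ray(s,*S(55,170),0),ray(s,*S(255,528),0))
print("scene lip top",ray(s,*S(66,124),.028),ray(s,*S(268,488),.028))
print("scene back",ray(s,*S(350,57),.028),ray(s,*S(573,408),.028))
print("scene handle end top",ray(s,*S(650,155),.026),ray(s,*S(680,195),.026))
print("top front top",ray(t,*T(577,110),.028),ray(t,*T(517,522),.028))
print("top back top",ray(t,*T(282,80),.028),ray(t,*T(208,495),.028))
print("vial top",ray(t,249,182,.045),"rack",ray(t,269,148,.06),ray(t,272,169,0),ray(t,338,162,0))
print("teal",ray(t,345,212,.012),"white",ray(t,362,268,.012))
```

```text
scene lip [0.46192204 0.23609735] [0.64858462 0.21748917]
scene lip top [0.4608023  0.23603878] [0.64773682 0.21569599]
scene back [0.47607337 0.36395754] [0.66282158 0.34337942]
scene handle end top [0.56904821 0.4489595 ] [0.59131489 0.44736949]
top front top [0.65013359 0.20736057] [0.46454984 0.22554852]
top back top [0.66312566 0.34014075] [0.47604153 0.36077123]
vial top [0.71569995 0.04063797] rack [ 0.79100792 -0.00409118] [ 0.76072947 -0.00869031] [ 0.77931462 -0.16448255]
teal [ 0.65539102 -0.17863259] white [ 0.52558752 -0.21582965]
```

```bash
cat >> h.py <<'E'
from scipy.spatial.transform import Rotation as R
def plan(env,pts):
    o=env.observe();p=o["position"];r=R.from_euler("xyz",o["eef_rot"])
    print("t",o["time_s"],"p",p.round(4),"rot",o["eef_rot"].round(4),"F",o["force"].round(2),"w",round(o["grip_width"],4))
    for x,y,z,yaw in pts:
        t=r.inv().apply(np.array([x,y,z])-p); w=(r.inv()*R.from_euler("xyz",[np.pi,0,yaw])).as_rotvec()
        print((x,y,z,round(yaw,3)),"->",t.round(4),w.round(4))
E
python3 - <<'E'
from bench import env
from h import *
plan(env,[(.6395,-.106,.2,1.65)])
E
```

```text
t 0.35 p [ 0.1695 -0.6274  0.3024] rot [-3.1411e+00 -1.0000e-04  2.6380e-01] F [-0.53  0.05  0.77] w 0.0942
(0.6395, -0.106, 0.2, 1.65) -> [ 0.5897 -0.3808  0.1026] [-4.0000e-04 -4.0000e-04 -1.3862e+00]
```

Call:
drive_tool(
  increments=[0.59,-0.381,0.102,0,0,-1.386,1,0.59,-0.381,0.102,0,0,-1.386,1,0.59,-0.381,0.102,0,0,-1.386,1,0.59,-0.381,0.102,0,0,-1.386,1,0.59,-0.381,0.102,0,0,-1.386,1,0.59,-0.381,0.102,0,0,-1.386,1,0.59,-0.381,0.102,0,0,-1.386,1,0.59,-0.381,0.102,0,0,-1.386,1,0.59,-0.381,0.102,0,0,-1.386,1,0.59,-0.381,0.102,0,0,-1.386,1,0.59,-0.381,0.102,0,0,-1.386,1,0.59,-0.381,0.102,0,0,-1.386,1,0.59,-0.381,0.102,0,0,-1.386,1,0.59,-0.381,0.102,0,0,-1.386,1,0.59,-0.381,0.102,0,0,-1.386,1,0.59,-0.381,0.102,0,0,-1.386,1,0.59,-0.381,0.102,0,0,-1.386,1,0.59,-0.381,0.102,0,0,-1.386,1],
  newtons=10,
)

```text
time_s: 2.15
position: [0.6391, -0.1073, 0.201]
eef_rot: [3.141, 0.0, 1.648]
force: [-0.3, 0.4, -0.2]
grip_width: 0.0004
```

Run:
```python
from bench import env
from h import *
plan(env,[(.6395,-.106,.103,1.65)])
c=env.read_camera("wrist");cv2.imwrite("pics/w1.png",c["image"][:,:,::-1])
for ce,s in blobs(c["image"],(105,120,60),(125,255,255),200): print(ce,s,ray(c,*ce,.013).round(4))
```

```text
t 2.15 p [ 0.6391 -0.1073  0.201 ] rot [3.1415e+00 3.0000e-04 1.6479e+00] F [-0.33  0.37 -0.22] w 0.0004
(0.6395, -0.106, 0.103, 1.65) -> [0.0013 0.0005 0.098 ] [ 0.0001  0.0003 -0.0021]
[115.2 115. ] [  78   80   77   72 4012] [ 0.5024 -0.0243]
[558.4 139.8] [539 127  38  27 804] [ 0.7973 -0.0174]
[604.6 138.6] [584 126  40  27 833] [ 0.8279 -0.0143]
[312.9 182.8] [ 284  154   58   58 2521] [ 0.6356 -0.0586]
[596.2 183.4] [577 171  37  27 734] [ 0.8308 -0.044 ]
[544.7 226.2] [527 213  35  28 685] [ 0.8028 -0.0767]
[588.7 225.7] [570 213  36  27 664] [ 0.834  -0.0739]
[ 62.5 259.3] [  33  232   63   55 2443] [ 0.4572 -0.1282]
[233.3 276.4] [ 206  249   55   55 2265] [ 0.5821 -0.132 ]
[538.6 265.7] [522 253  33  27 626] [ 0.8057 -0.1064]
[580.3 264.9] [563 252  35  27 661] [ 0.8361 -0.1034]
[532.4 302.8] [517 289  31  28 610] [ 0.8082 -0.1361]
[526.6 337.6] [512 324  30  28 576] [ 0.8108 -0.1655]
[566.6 337. ] [551 324  32  27 578] [ 0.8417 -0.1626]
[ 42.7 470.9] [ 35 463  16  17 226] [ 0.4193 -0.327 ]
[178.1 472.5] [164 463  27  17 327] [ 0.5374 -0.3197]
```

View pics/w1.png

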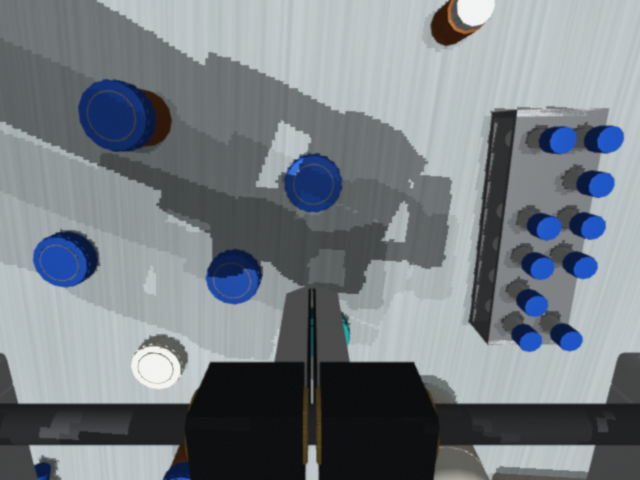

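Wrist view: the cap1 blob at (313,183) is straight ahead of the closed fingers, turquoise is behind them at (346,327), and cap positions agree with the other cameras within 3 mm. Descending.

Call:
drive_tool(
  increments=[0.0,0.0,0.03,0,0,-0.002,1,0.0,0,0.065,0,0,-0.002,1,0.0,0,0.088,0,0,-0.002,1,0.0,0,0.097,0,0,-0.002,1,0.0,0,0.097,0,0,-0.002,1],
)

```text
time_s: 2.7
position: [0.6388, -0.1065, 0.1027]
eef_rot: [-3.139, -0.001, 1.65]
force: [0.9, -0.2, -0.5]
grip_width: 0.0002
```

Run:
```python
from bench import env
from h import *
yaw=np.arctan2(.307+.059,.607-.6355)
d=np.array([np.cos(yaw),np.sin(yaw)]);tg=np.array([.607,.307])
plan(env,[(*(tg-d*.028),.103,yaw),(*(np.array([.6355,-.0585])-d*.028),.103,yaw)])
```

```text
t 2.7 p [ 0.6388 -0.1065  0.1027] rot [-3.1395e+00 -9.0000e-04  1.6505e+00] F [ 0.94 -0.17 -0.45] w 0.0002
(np.float64(0.6091737475066381), np.float64(0.2790845057042261), 0.103, np.float64(1.649)) -> [0.3867 0.0012 0.    ] [-0.0021 -0.0009  0.002 ]
(np.float64(0.6376737475066381), np.float64(-0.08641549429577389), 0.103, np.float64(1.649)) -> [ 0.0201  0.0005 -0.0003] [-0.0021 -0.0009  0.002 ]
```

Call:
drive_tool(
  increments=[0.008,0,0,0,0,0,1,0.014,0,0,0,0,0,1,0.018,0,0,0,0,0,1,0.022,0,0,0,0,0,1,0.027,0,0,0,0,0,1,0.033,0,0,0,0,0,1,0.04,0,0,0,0,0,1,0.048,0,0,0,0,0,1,0.056,0,0,0,0,0,1,0.064,0,0,0,0,0,1,0.072,0,0,0,0,0,1,0.08,0,0,0,0,0,1,0.088,0,0,0,0,0,1,0.096,0,0,0,0,0,1,0.104,0,0,0,0,0,1,0.112,0,0,0,0,0,1,0.12,0,0,0,0,0,1,0.127,0,0,0,0,0,1,0.132,0,0,0,0,0,1,0.135,0,0,0,0,0,1],
)

```text
time_s: 4.7
position: [0.6288, 0.0292, 0.1037]
eef_rot: [3.142, 0.0, 1.652]
force: [0.5, 0.5, 0.3]
grip_width: 0.0004
```

```bash
cat > see.py <<'E'
import sys
from bench import env
from h import *
o=env.observe();p=o["position"]
r=R.from_euler("xyz",o["eef_rot"]);print("t",o["time_s"],p.round(4),"F",o["force"].round(1))
for n in sys.argv[2:]:
    c=env.read_camera(n);im=c["image"]
    cv2.imwrite(f"pics/{sys.argv[1]}_{n}.png",im[:,:,::-1])
    for ce,s in blobs(im,(105,120,50),(125,255,255),90):
        a=ray(c,*ce,.013)
        if .3<a[0]<.74 and -.25<a[1]<.36: print(n,ce,s[4],a.round(4),"toolframe",r.inv().apply(np.array([*a,0])-p)[:2].round(4))
E
python3 see.py a wrist top
```

```text
t 4.7 [0.6288 0.0292 0.1037] F [0.5 0.5 0.3]
wrist [311.5 249. ] 5482 [0.6256 0.0601] toolframe [ 0.031  -0.0007]
wrist [ 60.7 394.3] 1316 [ 0.5012 -0.0298] toolframe [-0.0485 -0.1319]
wrist [ 60.  456.9] 1573 [ 0.4967 -0.0711] toolframe [-0.0892 -0.1398]
top [326.4 242.6] 210 [ 0.5834 -0.1353] toolframe [-0.1602 -0.0586]
top [277.8 268.7] 234 [ 0.5232 -0.0252] toolframe [-0.0457 -0.1097]
top [324.8 297.5] 227 [ 0.4587 -0.1311] toolframe [-0.1459 -0.1826]
```

View pics/a_wrist.png

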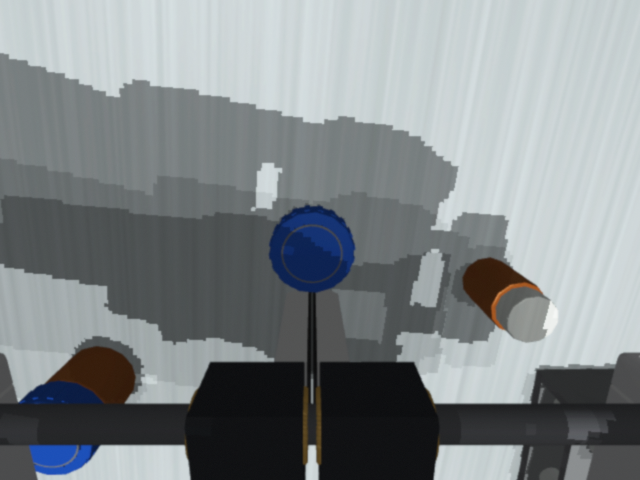

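The cap at wrist (312,249) sits centred on the fingertips. Continuing.

Call:
drive_tool(
  increments=[0.004,0,0,0,0,0,1,0.01,0,0,0,0,0,1,0.018,0,0,0,0,0,1,0.026,0,0,0,0,0,1,0.034,0,0,0,0,0,1,0.042,0,0,0,0,0,1,0.05,0,0,0,0,0,1,0.058,0,0,0,0,0,1,0.066,0,0,0,0,0,1,0.074,0,0,0,0,0,1,0.082,0,0,0,0,0,1,0.09,0,0,0,0,0,1,0.098,0,0,0,0,0,1,0.106,0,0,0,0,0,1,0.114,0,0,0,0,0,1,0.122,0,0,0,0,0,1,0.13,0,0,0,0,0,1,0.136,0,0,0,0,0,1,0.14,0,0,0,0,0,1,0.142,0,0,0,0,0,1],
)

```text
time_s: 6.8
position: [0.6173, 0.1706, 0.1036]
eef_rot: [-3.142, 0.0, 1.652]
force: [0.0, -0.5, -0.1]
grip_width: 0.0006
```

```bash
python3 see.py b wrist top
```

```text
t 6.8 [0.6173 0.1706 0.1036] F [ 0.  -0.5 -0.1]
wrist [311.6 248.9] 5497 [0.6141 0.2016] toolframe [ 0.0311 -0.0006]
top [326.4 242.7] 211 [ 0.5832 -0.1353] toolframe [-0.3021 -0.0588]
top [277.9 268.8] 233 [ 0.5229 -0.0255] toolframe [-0.1878 -0.1099]
top [324.8 297.5] 225 [ 0.4587 -0.1311] toolframe [-0.2878 -0.1826]
```

View pics/b_wrist.png

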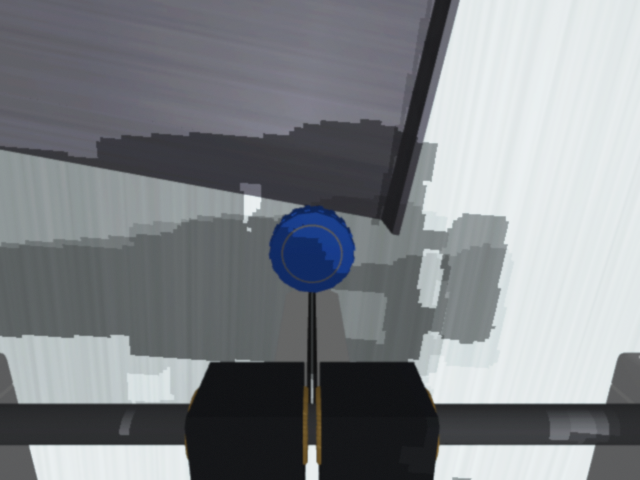

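The cap is at the lip, about 13 mm clear of the side wall (inner edge near (385,220)). Pushing in.

Call:
drive_tool(
  increments=[0.003,0,0,0,0,0,1,0.008,0,0,0,0,0,1,0.014,0,0,0,0,0,1,0.02,0,0,0,0,0,1,0.026,0,0,0,0,0,1,0.032,0,0,0,0,0,1,0.038,0,0,0,0,0,1,0.044,0,0,0,0,0,1,0.05,0,0,0,0,0,1,0.056,0,0,0,0,0,1,0.062,0,0,0,0,0,1,0.068,0,0,0,0,0,1,0.074,0,0,0,0,0,1,0.08,0,0,0,0,0,1,0.086,0,0,0,0,0,1,0.092,0,0,0,0,0,1,0.097,0,0,0,0,0,1,0.101,0,0,0,0,0,1,0.103,0,0,0,0,0,1,0.103,0,0,0,0,0,1],
)

```text
time_s: 8.9
position: [0.6089, 0.2732, 0.1036]
eef_rot: [3.142, -0.0, 1.652]
force: [-1.1, -0.3, -0.6]
grip_width: 0.0005
```

```bash
python3 see.py c wrist
python3 - <<'E'
from bench import env
from h import *
c=np.array([.582,-.1335]);tg=np.array([.561,.310]);v=tg-c;yaw=np.arctan2(v[1],v[0]);s=c-.046*v/np.hypot(*v);print(s,yaw)
o=env.observe()["position"]
plan(env,[(*(o[:2]-[0,.02]),.103,yaw),(o[0],.15,.2,yaw),(*s,.2,yaw),(*s,.103,yaw)])
E
```

```text
t 8.9 [0.6089 0.2732 0.1036] F [-1.1 -0.3 -0.6]
wrist [311.5 249.3] 5732 [0.6057 0.3039] toolframe [ 0.0308 -0.0007]
[ 0.58417569 -0.17944852] 1.6181116064133845
t 8.95 p [0.609  0.2729 0.1036] rot [-3.1415  0.      1.6519] F [1.   0.37 0.53] w 0.0003
(np.float64(0.6089679164322447), np.float64(0.25293378529533594), 0.103, np.float64(1.618)) -> [-0.0199 -0.0016  0.0006] [-0.0001  0.      0.0338]
(np.float64(0.6089679164322447), 0.15, 0.2, np.float64(1.618)) -> [-0.1225 -0.01   -0.0964] [-0.0001  0.      0.0338]
(np.float64(0.5841756908509118), np.float64(-0.17944851868473302), 0.2, np.float64(1.618)) -> [-0.4489 -0.0614 -0.0964] [-0.0001  0.      0.0338]
(np.float64(0.5841756908509118), np.float64(-0.17944851868473302), 0.103, np.float64(1.618)) -> [-0.4489 -0.0614  0.0006] [-0.0001  0.      0.0338]
```

View pics/c_wrist.png

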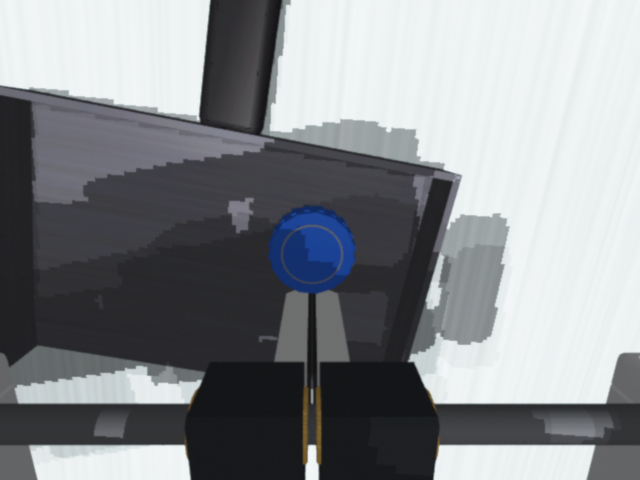

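Cap at (312,250) lies well inside the pan. Backing off and going to behind the second cap.

Call:
drive_tool(
  increments=[-0.02,0,0,0,0,0,1,-0.05,-0.004,-0.03,0,0,0.01,1,-0.09,-0.01,-0.07,0,0,0.034,1,-0.13,-0.015,-0.096,0,0,0.034,1,-0.449,-0.061,-0.096,0,0,0.034,1,-0.449,-0.061,-0.096,0,0,0.034,1,-0.449,-0.061,-0.096,0,0,0.034,1,-0.449,-0.061,-0.096,0,0,0.034,1,-0.449,-0.061,-0.096,0,0,0.034,1,-0.449,-0.061,-0.096,0,0,0.034,1,-0.449,-0.061,-0.096,0,0,0.034,1,-0.449,-0.061,-0.096,0,0,0.034,1,-0.449,-0.061,-0.096,0,0,0.034,1,-0.449,-0.061,-0.096,0,0,0.034,1,-0.449,-0.061,-0.096,0,0,0.034,1],
)

```text
time_s: 10.45
position: [0.5846, -0.1781, 0.1995]
eef_rot: [-3.141, -0.0, 1.62]
force: [0.3, 0.2, -0.6]
grip_width: 0.0005
```

```bash
python3 see.py d wrist
python3 - <<'E'
from bench import env
from h import *
plan(env,[(.5845,-.1794,.103,1.618)])
E
```

```text
t 10.45 [ 0.5846 -0.1781  0.1995] F [ 0.3  0.2 -0.6]
wrist [204.6  13.5] 1716 [ 0.5111 -0.0293] toolframe [ 0.1522 -0.0661]
wrist [131.2 173.4] 2924 [ 0.4582 -0.1287] toolframe [ 0.0555 -0.1238]
wrist [311.6 188.7] 2529 [ 0.5817 -0.1331] toolframe [ 0.045  -0.0007]
t 10.5 p [ 0.5847 -0.1782  0.1996] rot [-3.1414e+00 -2.0000e-04  1.6196e+00] F [ 0.15  0.19 -0.54] w 0.0008
(0.5845, -0.1794, 0.103, 1.618) -> [-0.0012 -0.0002  0.0966] [-0.0001 -0.0002  0.0016]
```

View pics/d_wrist.png

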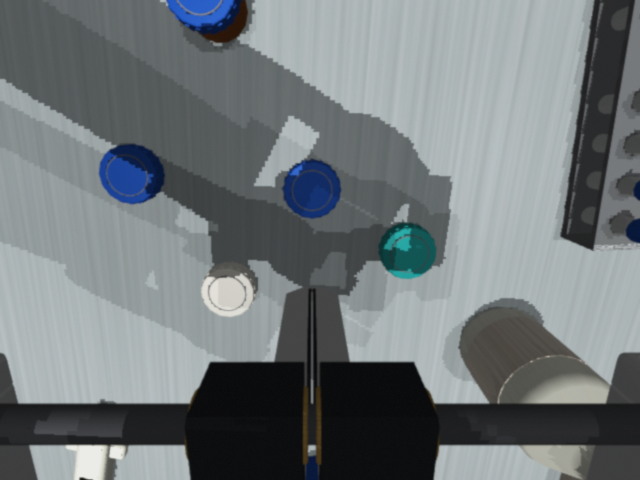

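Call:
drive_tool(
  increments=[0,0,0.03,0,0,0,1,0,0,0.065,0,0,0,1,0,0,0.088,0,0,0,1,0,0,0.096,0,0,0,1,0,0,0.096,0,0,0,1,0.006,0,0.096,0,0,0,1,0.011,0,0.096,0,0,0,1,0.015,0,0.096,0,0,0,1,0.019,0,0.096,0,0,0,1,0.024,0,0.096,0,0,0,1,0.03,0,0.096,0,0,0,1,0.037,0,0.096,0,0,0,1,0.045,0,0.096,0,0,0,1,0.053,0,0.096,0,0,0,1,0.061,0,0.096,0,0,0,1,0.069,0,0.096,0,0,0,1,0.077,0,0.096,0,0,0,1,0.084,0,0.096,0,0,0,1,0.088,0,0.096,0,0,0,1,0.09,0,0.096,0,0,0,1],
)

```text
time_s: 12.5
position: [0.5803, -0.0892, 0.1036]
eef_rot: [-3.142, 0.0, 1.618]
force: [-0.1, 0.4, -0.3]
grip_width: 0.0003
```

```bash
python3 see.py e wrist top
```

```text
t 12.5 [ 0.5803 -0.0892  0.1036] F [-0.1  0.4 -0.3]
wrist [154.  173.2] 5531 [ 0.5073 -0.0267] toolframe [ 0.0659 -0.0699]
wrist [141.9 179.1] 4519 [ 0.5018 -0.0296] toolframe [ 0.0633 -0.0755]
wrist [311.5 248.9] 5501 [ 0.5781 -0.0582] toolframe [ 0.031  -0.0007]
wrist [ 72.5 366.2] 5251 [ 0.4591 -0.1266] toolframe [-0.0316 -0.1228]
top [133.8 230.9] 236 [0.6081 0.3016] toolframe [0.3891 0.0464]
top [324.7 297.4] 226 [ 0.4589 -0.1308] toolframe [-0.0359 -0.1232]
```

View pics/e_wrist.png

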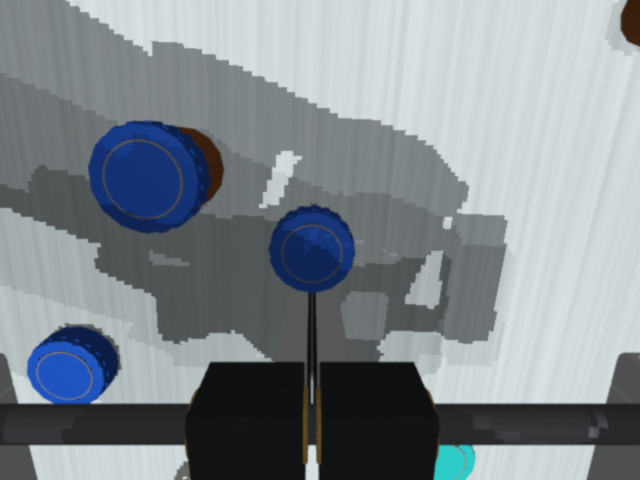

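Cap 2 is centred at (312,249), with clear room past pot1 at (150,175).

Call:
drive_tool(
  increments=[0.004,0,0,0,0,0,1,0.01,0,0,0,0,0,1,0.018,0,0,0,0,0,1,0.026,0,0,0,0,0,1,0.034,0,0,0,0,0,1,0.042,0,0,0,0,0,1,0.05,0,0,0,0,0,1,0.058,0,0,0,0,0,1,0.066,0,0,0,0,0,1,0.074,0,0,0,0,0,1,0.082,0,0,0,0,0,1,0.09,0,0,0,0,0,1,0.098,0,0,0,0,0,1,0.106,0,0,0,0,0,1,0.114,0,0,0,0,0,1,0.122,0,0,0,0,0,1,0.13,0,0,0,0,0,1,0.138,0,0,0,0,0,1,0.146,0,0,0,0,0,1,0.154,0,0,0,0,0,1],
)

```text
time_s: 14.6
position: [0.573, 0.0648, 0.1037]
eef_rot: [3.142, 0.0, 1.618]
force: [-0.3, 0.8, 0.4]
grip_width: 0.0006
```

Call:
drive_tool(
  increments=[0.006,0,0,0,0,0,1,0.012,0,0,0,0,0,1,0.018,0,0,0,0,0,1,0.025,0,0,0,0,0,1,0.032,0,0,0,0,0,1,0.039,0,0,0,0,0,1,0.046,0,0,0,0,0,1,0.053,0,0,0,0,0,1,0.06,0,0,0,0,0,1,0.067,0,0,0,0,0,1,0.074,0,0,0,0,0,1,0.081,0,0,0,0,0,1,0.087,0,0,0,0,0,1,0.091,0,0,0,0,0,1,0.093,0,0,0,0,0,1],
)

```text
time_s: 16.1
position: [0.5687, 0.1575, 0.1037]
eef_rot: [-3.142, 0.0, 1.618]
force: [-0.7, -0.3, -0.1]
grip_width: 0.001
```

```bash
python3 see.py f wrist
```

```text
t 16.1 [0.5687 0.1575 0.1037] F [-0.7 -0.3 -0.1]
wrist [420.9  12.5] 1865 [0.6049 0.2877] toolframe [0.1283 0.0424]
wrist [311.6 249.1] 5470 [0.5665 0.1884] toolframe [ 0.031  -0.0007]
```

View pics/f_wrist.png

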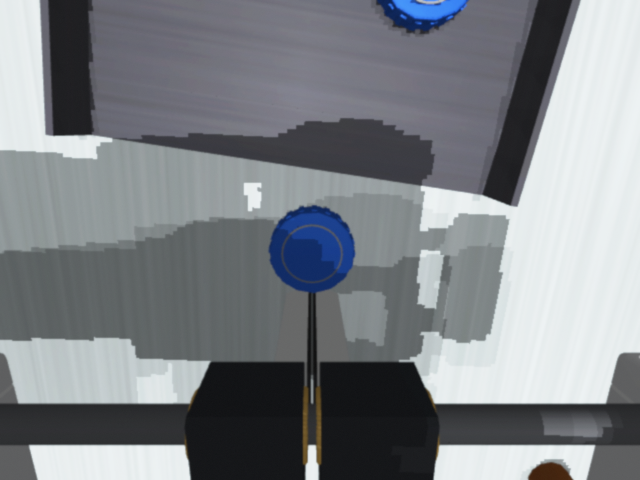

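Call:
drive_tool(
  increments=[0.003,0,0,0,0,0,1,0.009,0,0,0,0,0,1,0.016,0,0,0,0,0,1,0.023,0,0,0,0,0,1,0.03,0,0,0,0,0,1,0.037,0,0,0,0,0,1,0.044,0,0,0,0,0,1,0.051,0,0,0,0,0,1,0.058,0,0,0,0,0,1,0.065,0,0,0,0,0,1,0.072,0,0,0,0,0,1,0.079,0,0,0,0,0,1,0.086,0,0,0,0,0,1,0.093,0,0,0,0,0,1,0.1,0,0,0,0,0,1,0.106,0,0,0,0,0,1,0.111,0,0,0,0,0,1,0.114,0,0,0,0,0,1,0.116,0,0,0,0,0,1,0.116,0,0,0,0,0,1],
)

```text
time_s: 18.15
position: [0.5632, 0.2731, 0.1036]
eef_rot: [-3.142, -0.0, 1.618]
force: [-0.0, 0.4, -0.5]
grip_width: 0.0003
```

```bash
python3 see.py g wrist
python3 - <<'E'
from bench import env
from h import *
c=np.array([.458,-.130]);tg=np.array([.450,.03]);v=tg-c;yaw=np.arctan2(v[1],v[0]);s=c-.046*v/np.hypot(*v);print(s,yaw)
plan(env,[(.545,.15,.2,yaw),(*s,.2,yaw),(*s,.103,yaw)])
E
```

```text
t 18.15 [0.5632 0.2731 0.1036] F [-0.   0.4 -0.5]
wrist [311.5 249.4] 5738 [0.561  0.3038] toolframe [ 0.0308 -0.0007]
wrist [407.1 253.5] 5928 [0.6057 0.3039] toolframe [0.0288 0.0439]
[ 0.46029713 -0.17594261] 1.6207547225168395
t 18.2 p [0.5632 0.2729 0.1036] rot [-3.1415 -0.      1.6178] F [ 0.22  0.15 -0.53] w 0.0005
(0.545, 0.15, 0.2, np.float64(1.621)) -> [-0.1219 -0.024  -0.0964] [-0.0001 -0.     -0.003 ]
(np.float64(0.46029713037941905), np.float64(-0.17594260758838087), 0.2, np.float64(1.621)) -> [-0.4435 -0.1239 -0.0964] [-0.0001 -0.     -0.003 ]
(np.float64(0.46029713037941905), np.float64(-0.17594260758838087), 0.103, np.float64(1.621)) -> [-0.4435 -0.1239  0.0006] [-0.0001 -0.     -0.003 ]
```

View pics/g_wrist.png

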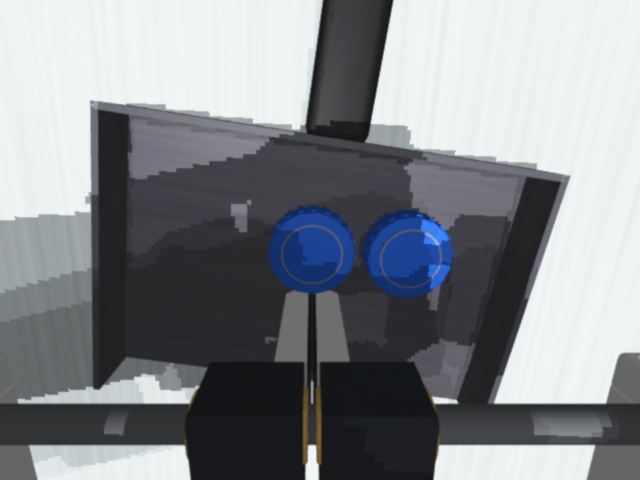

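Both caps lie on the pan floor at (312,250) and (407,253), about 5 mm apart. Going to the third.

Call:
drive_tool(
  increments=[-0.02,0,0,0,0,0,1,-0.05,-0.004,-0.03,0,0,0,1,-0.09,-0.012,-0.07,0,0,-0.003,1,-0.13,-0.025,-0.096,0,0,-0.003,1,-0.443,-0.124,-0.096,0,0,-0.003,1,-0.443,-0.124,-0.096,0,0,-0.003,1,-0.443,-0.124,-0.096,0,0,-0.003,1,-0.443,-0.124,-0.096,0,0,-0.003,1,-0.443,-0.124,-0.096,0,0,-0.003,1,-0.443,-0.124,-0.096,0,0,-0.003,1,-0.443,-0.124,-0.096,0,0,-0.003,1,-0.443,-0.124,-0.096,0,0,-0.003,1,-0.443,-0.124,-0.096,0,0,-0.003,1,-0.443,-0.124,-0.096,0,0,-0.003,1,-0.443,-0.124,-0.096,0,0,-0.003,1],
)

```text
time_s: 19.7
position: [0.4604, -0.1742, 0.1995]
eef_rot: [-3.141, -0.0, 1.623]
force: [-0.7, 0.1, -0.1]
grip_width: 0.0007
```

```bash
python3 see.py i wrist top
```

```text
t 19.7 [ 0.4604 -0.1742  0.1995] F [-0.7  0.1 -0.1]
wrist [430.2  22.1] 3115 [ 0.5249 -0.0232] toolframe [0.1474 0.0722]
wrist [310.9 188.4] 2544 [ 0.4568 -0.1291] toolframe [ 0.0452 -0.0012]
top [133.8 230.9] 238 [0.6081 0.3016] toolframe [0.4675 0.1722]
top [132.7 250.5] 242 [0.5632 0.3016] toolframe [0.4698 0.1274]
top [277.9 268.8] 231 [ 0.5229 -0.0255] toolframe [0.1453 0.0702]
```

View pics/i_wrist.png

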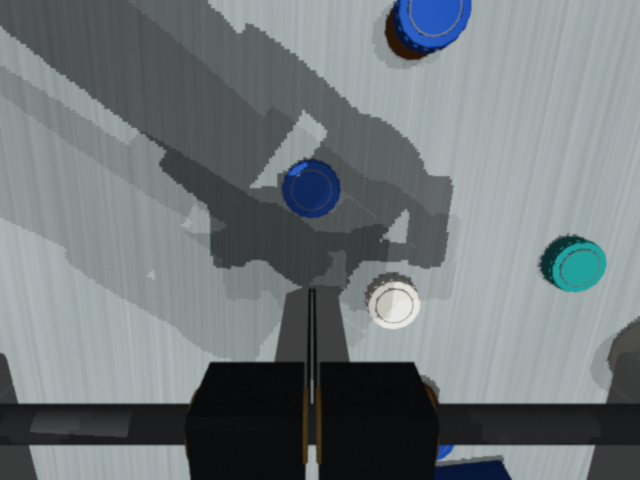

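Call:
drive_tool(
  increments=[0,0,0.03,0,0,0,1,0,0,0.065,0,0,0,1,0,0,0.088,0,0,0,1,0,0,0.096,0,0,0,1,0,0,0.096,0,0,0,1,0.006,0,0.096,0,0,0,1,0.011,0,0.096,0,0,0,1,0.015,0,0.096,0,0,0,1,0.019,0,0.096,0,0,0,1,0.024,0,0.096,0,0,0,1,0.03,0,0.096,0,0,0,1,0.037,0,0.096,0,0,0,1,0.045,0,0.096,0,0,0,1,0.053,0,0.096,0,0,0,1,0.061,0,0.096,0,0,0,1,0.069,0,0.096,0,0,0,1,0.077,0,0.096,0,0,0,1,0.084,0,0.096,0,0,0,1,0.089,0,0.096,0,0,0,1,0.092,0,0.096,0,0,0,1],
)

```text
time_s: 21.8
position: [0.4555, -0.083, 0.1036]
eef_rot: [-3.142, -0.0, 1.621]
force: [0.2, -0.8, -1.3]
grip_width: 0.0004
```

```bash
python3 see.py j wrist
```

```text
t 21.8 [ 0.4555 -0.083   0.1036] F [ 0.2 -0.8 -1.3]
wrist [480.2 205.3] 5314 [ 0.528  -0.0278] toolframe [0.0515 0.0752]
wrist [493.6 213.6] 4167 [ 0.5347 -0.0312] toolframe [0.0477 0.0817]
wrist [311.5 248.9] 5490 [ 0.4533 -0.052 ] toolframe [ 0.0311 -0.0007]
```

Call:
drive_tool(
  increments=[0.004,0,0,0,0,0,1,0.01,0,0,0,0,0,1,0.017,0,0,0,0,0,1,0.025,0,0,0,0,0,1,0.033,0,0,0,0,0,1,0.041,0,0,0,0,0,1,0.049,0,0,0,0,0,1,0.057,0,0,0,0,0,1,0.065,0,0,0,0,0,1,0.072,0,0,0,0,0,1,0.078,0,0,0,0,0,1,0.082,0,0,0,0,0,1,0.084,0,0,0,0,0,1,0.084,0,0,0,0,0,1],
)

```text
time_s: 23.25
position: [0.4514, 0.0005, 0.1036]
eef_rot: [-3.142, -0.0, 1.621]
force: [0.2, -0.5, -0.2]
grip_width: 0.0006
```

```bash
python3 see.py k wrist
python3 - <<'E'
from bench import env
from h import *
o=env.observe();r=R.from_euler("xyz",o["eef_rot"])
c=o["position"][:2]+r.apply([.029,-.0005,0])[:2];print(c)
tg=np.array([.508,.312]);v=tg-c;yaw=np.arctan2(v[1],v[0]);u=v/np.hypot(*v);s=c-.046*u;print(s,yaw,np.hypot(*v), "at y=.23 x",c[0]+u[0]/u[1]*(.23-c[1]))
plan(env,[(*s,.103,yaw)])
E
```

```text
t 23.25 [0.4514 0.0005 0.1036] F [ 0.2 -0.5 -0.2]
wrist [311.5 248.3] 5493 [0.4491 0.0318] toolframe [ 0.0313 -0.0007]
wrist [461.4 373.4] 2705 [ 0.5293 -0.0314] toolframe [-0.0359  0.0762]
wrist [468.4 395.3] 965 [ 0.5351 -0.0444] toolframe [-0.0491  0.0813]
[0.44945534 0.02933841]
[ 0.44012586 -0.01570558] 1.3665647910393042 0.28866078866085093 at y=.23 x 0.4910162207410978
t 23.3 p [4.514e-01 4.000e-04 1.037e-01] rot [-3.1416 -0.      1.6209] F [-1.32 -0.34  0.09] w 0.0006
(np.float64(0.44012586367341444), np.float64(-0.01570557682929785), 0.103, np.float64(1.367)) -> [-0.0155 -0.0121  0.0007] [-0.     -0.      0.2543]
```

View pics/k_wrist.png

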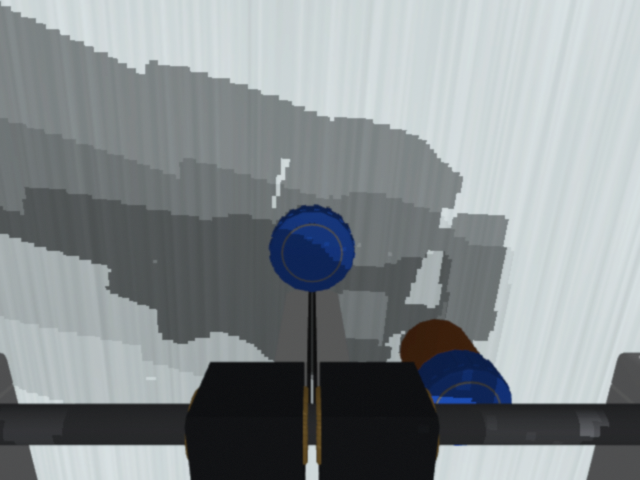

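Cap at (312,248), still centred. I'll turn in two legs so it enters the mouth well clear of the side wall.

Run:
```python
from bench import env
from h import *
c=np.array([.4493,.0303]);tg=np.array([.505,.18]);v=tg-c;yaw=np.arctan2(v[1],v[0]);u=v/np.hypot(*v);s=c-.044*u;print(s,yaw,np.hypot(*v))
plan(env,[(*s,.103,yaw)])
```

```text
[ 0.43395628 -0.01093797] 1.2145903171283143 0.15972657887778102
t 23.3 p [4.514e-01 4.000e-04 1.037e-01] rot [-3.1416 -0.      1.6209] F [-1.32 -0.34  0.09] w 0.0006
(np.float64(0.43395627939182685), np.float64(-0.010937970826634072), 0.103, np.float64(1.215)) -> [-0.0105 -0.018   0.0007] [-0.     -0.      0.4063]
```

Call:
drive_tool(
  increments=[-0.012,0,0,0,0,0,1,-0.022,-0.005,0,0,0,0.08,1,-0.022,-0.018,0,0,0,0.2,1,-0.022,-0.018,0,0,0,0.32,1,-0.016,-0.018,0,0,0,0.406,1,-0.011,-0.018,0,0,0,0.406,1,-0.011,-0.018,0,0,0,0.406,1],
)

```text
time_s: 24.0
position: [0.4339, -0.0117, 0.1036]
eef_rot: [-3.141, 0.0, 1.217]
force: [-0.2, 0.4, 0.0]
grip_width: 0.0006
```

```bash
python3 see.py l wrist
```

```text
t 24.0 [ 0.4339 -0.0117  0.1036] F [-0.2  0.4  0. ]
wrist [312.7 217.1] 5682 [0.4494 0.0315] toolframe [ 0.0458 -0.0004]
wrist [519.  301.9] 8402 [ 0.5286 -0.0426] toolframe [0.0039 0.0995]
```

Call:
drive_tool(
  increments=[0.007,0,0,0,0,0,1,0.012,0,0,0,0,0,1,0.016,0,0,0,0,0,1,0.021,0,0,0,0,0,1,0.027,0,0,0,0,0,1,0.035,0,0,0,0,0,1,0.044,0,0,0,0,0,1,0.053,0,0,0,0,0,1,0.063,0,0,0,0,0,1,0.073,0,0,0,0,0,1,0.083,0,0,0,0,0,1,0.093,0,0,0,0,0,1,0.103,0,0,0,0,0,1,0.113,0,0,0,0,0,1,0.123,0,0,0,0,0,1,0.133,0,0,0,0,0,1,0.142,0,0,0,0,0,1,0.15,0,0,0,0,0,1,0.156,0,0,0,0,0,1,0.16,0,0,0,0,0,1],
)

```text
time_s: 26.05
position: [0.4899, 0.139, 0.1036]
eef_rot: [-3.142, 0.0, 1.215]
force: [-0.1, -0.0, 0.6]
grip_width: 0.0002
```

```bash
python3 see.py m wrist
python3 - <<'E'
from bench import env
from h import *
o=env.observe();r=R.from_euler("xyz",o["eef_rot"])
c=o["position"][:2]+r.apply([.03,-.0006,0])[:2];print(c)
tg=np.array([.5105,.310]);v=tg-c;yaw=np.arctan2(v[1],v[0]);u=v/np.hypot(*v);s=c-.044*u;print(s,yaw,np.hypot(*v), "at y=.23 x",c[0]+u[0]/u[1]*(.23-c[1]))
plan(env,[(*s,.103,yaw)])
E
```

```text
t 26.05 [0.4899 0.139  0.1036] F [-0.1 -0.   0.6]
wrist [311.5 249. ] 5486 [0.4997 0.1681] toolframe [ 0.0307 -0.001 ]
[0.49990219 0.16747197]
[0.49663953 0.1235931 ] 1.4965769006958987 0.14292148960650658 at y=.23 x 0.5045515194511474
t 26.1 p [0.49   0.1391 0.1037] rot [ 3.1414e+00 -3.0000e-04  1.2152e+00] F [ 0.94  0.62 -0.08] w 0.0006
(np.float64(0.4966395276208297), np.float64(0.12359310478916932), 0.103, np.float64(1.497)) -> [-0.0123  0.0116  0.0007] [ 2.000e-04 -2.000e-04 -2.814e-01]
```

View pics/m_wrist.png

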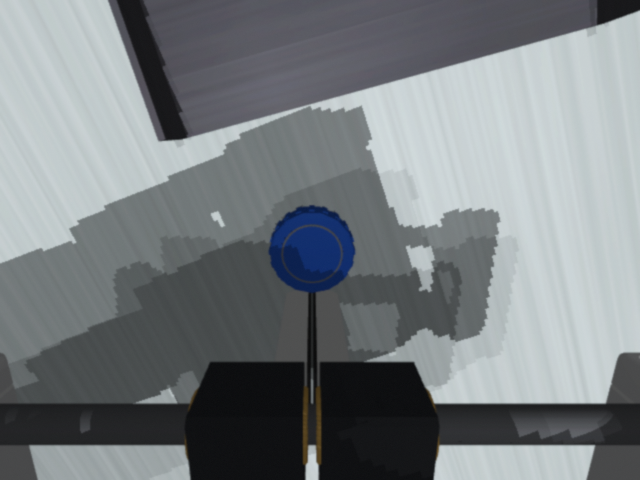

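The cap is 50 mm before the lip, with the wall's front end at (172,135). Turning behind it for the last leg.

Call:
drive_tool(
  increments=[-0.012,0,0,0,0,0,1,-0.023,0.004,0,0,0,-0.06,1,-0.023,0.0115,0,0,0,-0.16,1,-0.018,0.0115,0,0,0,-0.281,1,-0.0125,0.0115,0,0,0,-0.281,1,-0.0125,0.0115,0,0,0,-0.281,1],
)

```text
time_s: 26.7
position: [0.496, 0.1226, 0.1037]
eef_rot: [-3.142, 0.0, 1.493]
force: [-0.5, -0.0, 0.7]
grip_width: 0.0002
```

```bash
python3 see.py n wrist
```

```text
t 26.7 [0.496  0.1226 0.1037] F [-0.5 -0.   0.7]
wrist [313.1 217.7] 5690 [0.4995 0.1682] toolframe [ 0.0458 -0.0001]
```

View pics/n_wrist.png

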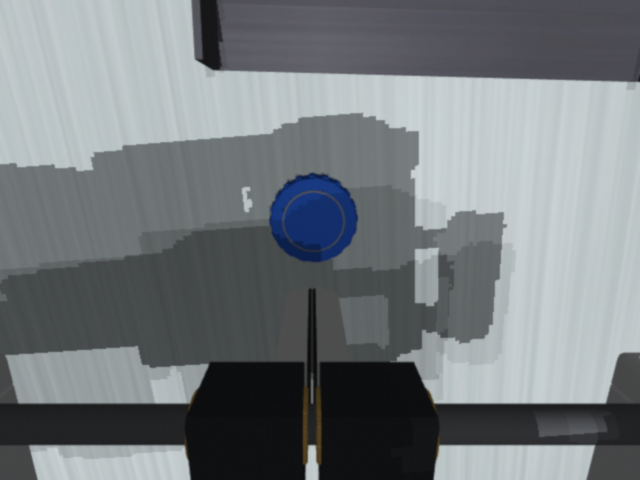

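Call:
drive_tool(
  increments=[0.007,0,0,0,0,0,1,0.012,0,0,0,0,0,1,0.016,0,0,0,0,0,1,0.02,0,0,0,0,0,1,0.025,0,0,0,0,0,1,0.031,0,0,0,0,0,1,0.037,0,0,0,0,0,1,0.043,0,0,0,0,0,1,0.049,0,0,0,0,0,1,0.055,0,0,0,0,0,1,0.061,0,0,0,0,0,1,0.067,0,0,0,0,0,1,0.073,0,0,0,0,0,1,0.079,0,0,0,0,0,1,0.085,0,0,0,0,0,1,0.091,0,0,0,0,0,1,0.097,0,0,0,0,0,1,0.101,0,0,0,0,0,1,0.104,0,0,0,0,0,1,0.105,0,0,0,0,0,1],
)

```text
time_s: 28.75
position: [0.504, 0.2277, 0.1037]
eef_rot: [3.142, 0.0, 1.496]
force: [-0.5, 0.7, 0.3]
grip_width: 0.0005
```

```bash
python3 see.py o wrist
```

```text
t 28.75 [0.504  0.2277 0.1037] F [-0.5  0.7  0.3]
wrist [485.4 133.6] 8558 [0.5835 0.3044] toolframe [0.0824 0.0735]
wrist [546.5 131.9] 3330 [0.6094 0.3032] toolframe [0.0831 0.0994]
wrist [437.3 140.4] 3225 [0.563  0.3032] toolframe [0.0796 0.0532]
wrist [311.6 250.1] 5742 [0.5056 0.2581] toolframe [ 0.0304 -0.0007]
```

View pics/o_wrist.png

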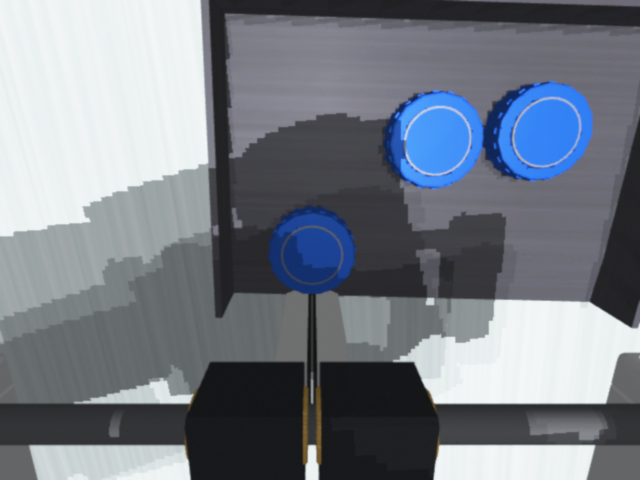

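Call:
drive_tool(
  increments=[0.004,0,0,0,0,0,1,0.01,0,0,0,0,0,1,0.016,0,0,0,0,0,1,0.022,0,0,0,0,0,1,0.028,0,0,0,0,0,1,0.034,0,0,0,0,0,1,0.04,0,0,0,0,0,1,0.045,0,0,0,0,0,1,0.049,0,0,0,0,0,1,0.051,0,0,0,0,0,1,0.051,0,0,0,0,0,1,0.03,0,0,0,0,0,1,0.0,0,-0.02,0,0,0,1,-0.04,0,-0.06,0,0,0,1,-0.08,0,-0.1,0,0,0,1,-0.12,0,-0.13,0,0,0,1,-0.16,0,-0.16,0,0,0,1,-0.18,0,-0.18,0,0,0,1,-0.18,0,-0.18,0,0,0,1,-0.18,0,-0.18,0,0,0,1],
)

```text
time_s: 30.8
position: [0.4905, 0.0475, 0.2839]
eef_rot: [3.141, -0.0, 1.494]
force: [-0.3, 0.7, -0.7]
grip_width: 0.0006
```

```bash
python3 see.py p wrist top scene
```

```text
t 30.8 [0.4905 0.0475 0.2839] F [-0.3  0.7 -0.7]
wrist [352.7 306.1] 1057 [ 0.5241 -0.0391] toolframe [-0.0839  0.0398]
top [133.8 230.8] 236 [0.6084 0.3017] toolframe [0.2623 0.0978]
top [132.8 250.5] 246 [0.5632 0.3014] toolframe [0.2586 0.0527]
top [277.8 268.9] 235 [ 0.5227 -0.0253] toolframe [-0.0702  0.0374]
top [128.8 273.3] 244 [0.5116 0.3073] toolframe [0.2606 0.0008]
scene [474.4 153.9] 238 [0.5072 0.3114] toolframe [ 0.2643 -0.0038]
scene [486.  172.8] 246 [0.5589 0.3063] toolframe [0.2632 0.0481]
scene [498.4 189.4] 270 [0.6041 0.306 ] toolframe [0.2664 0.0931]
scene [329.  201.3] 286 [ 0.4968 -0.0146] toolframe [-0.0615  0.0107]
scene [250.8 327. ] 297 [ 0.682  -0.2442] toolframe [-0.2763  0.2129]
```

View pics/p_wrist.png

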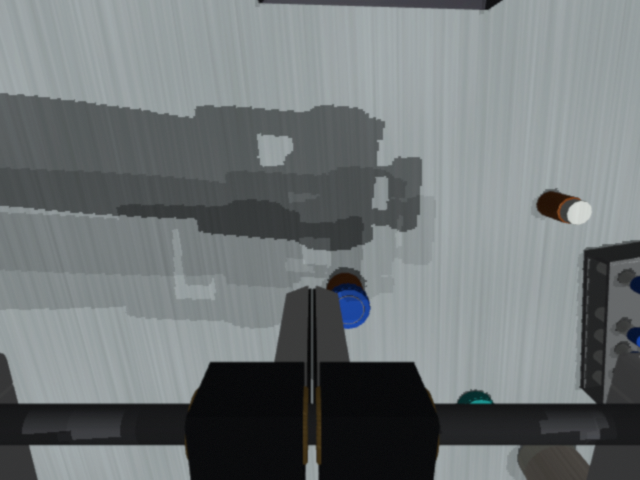

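View pics/p_scene.png

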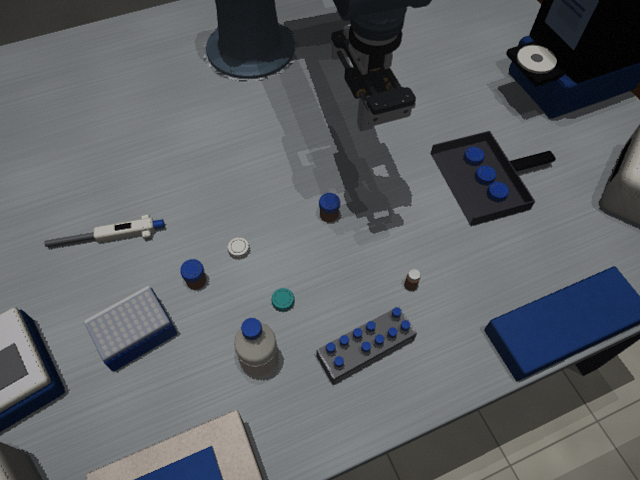

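View pics/p_top.png

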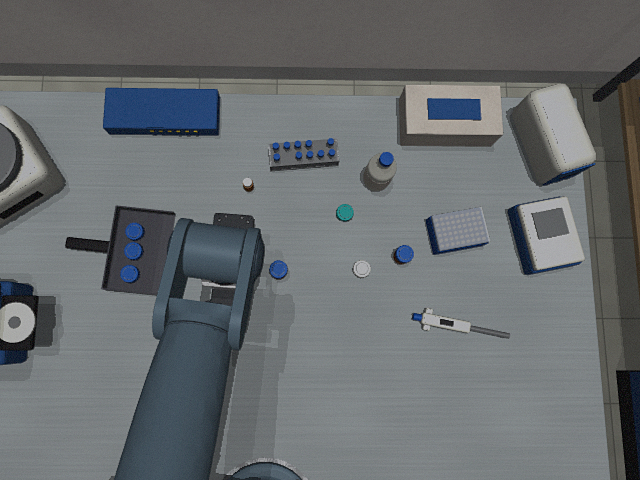

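Both overview pictures show the three caps flat inside the pan, at scene (474,154), (486,173) and (498,189). Pot1 at (329,202) and everything else is where it was. The arm is clear, so I'm handing in.

```bash
python3 -c "
from bench import env
print(env.close_job())"
```

```text
the job is handed in; nothing more can be done
None
```

I swept all three blue caps into the pan with the closed fingertips and handed the job in at about 31 s of the 72 s allowed. The first two went in straight. The third took three legs, to stay clear of pot1 and the side wall.

- **Caps:** The final top and scene pictures show all three lying flat inside the pan at about (0.606, 0.304), (0.561, 0.304) and (0.509, 0.309) m. That is roughly 80–90 mm past the lip and beyond the ramp.
- **Other things:** The pots, the turquoise and white look-alikes and the bystanders looked unmoved, and the arm was clear when I handed in.
- **Force:** Force readings at the end of each move were 1.5 N or less, about the same as when the arm touched nothing. Forces during the moves were not checked.
- **Disagreements:** The top and scene cameras differed by up to about 5 mm on the cap positions. They differed by about 9 mm on the pan's lip. Neither was enough to change the outcome.

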